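# Find the binding printer roller

### The job

Three printer pressure rollers stand in the bays of the grey service stand; two run freely and one binds. Leaving them in their bays, spin each rubber roller a little by stroking its top, pressing gently (no more than 15 N), and feel or watch which one drags; then pick up the unit whose roller binds by its side plates, set it down upright in the red tray without dropping it, and leave the two good ones in their bays and everything else where it is.

Things in the scene. Friction and masses are not known exactly. Their poses are not given: they have to be found in the camera images.
- unit_a_c (a point): pressure-roller unit, one of three look-alikes; point at its centre, half-way up (33 mm above its underside). 70 (x) x 54 (y) x 65 mm, 0.5 kg: dark base plate 8 mm thick and full size; two blue side plates, 44 mm long in x, outer faces 54 mm apart in y (pinch these), tops 53 mm above the underside; black rubber roller between them. Stands in a bay at first
- unit_b_c (a point): pressure-roller unit, one of three look-alikes; point at its centre, half-way up (33 mm above its underside). 70 (x) x 54 (y) x 65 mm, 0.5 kg: dark base plate 8 mm thick and full size; two blue side plates, 44 mm long in x, outer faces 54 mm apart in y (pinch these), tops 53 mm above the underside; black rubber roller between them. Stands in a bay at first
- unit_c_c (a point): pressure-roller unit, one of three look-alikes; point at its centre, half-way up (33 mm above its underside). 70 (x) x 54 (y) x 65 mm, 0.5 kg: dark base plate 8 mm thick and full size; two blue side plates, 44 mm long in x, outer faces 54 mm apart in y (pinch these), tops 53 mm above the underside; black rubber roller between them. Stands in a bay at first
- roller_a (a joint): angle (rad) of the roller of unit_a, no stops; about 0 (white line on top) at start, grows as its top moves to the unit's +x. Diameter 40, length 38 mm along unit y; its top is 32 mm above the unit's centre point and 12 mm above the side plates. Its axle is sprung: it sinks from about 4 N of push, 4.5 N more per mm, 4 mm at most
- roller_b (a joint): angle (rad) of the roller of unit_b, no stops; about 0 (white line on top) at start, grows as its top moves to the unit's +x. Diameter 40, length 38 mm along unit y; its top is 32 mm above the unit's centre point and 12 mm above the side plates. Its axle is sprung: it sinks from about 4 N of push, 4.5 N more per mm, 4 mm at most
- roller_c (a joint): angle (rad) of the roller of unit_c, no stops; about 0 (white line on top) at start, grows as its top moves to the unit's +x. Diameter 40, length 38 mm along unit y; its top is 32 mm above the unit's centre point and 12 mm above the side plates. Its axle is sprung: it sinks from about 4 N of push, 4.5 N more per mm, 4 mm at most
- stand: grey fixed service stand, 100 (x) x 385 (y) x 12 mm, origin centre of underside; three bays at y = -125, 0, +125 mm, framed by lips 4 mm thick, 8 mm above the plate; a unit stands on the 12 mm plate with 3 mm play, the unit's x along the stand's x. A free roller stroked at 0.1 m/s rolls on about a second; the binding one takes about 2 N at its rim and stops at once
- tray: red shallow open repair tray, fixed, 170 (x) x 150 (y) x 30 mm, walls and floor 4 to 5 mm, origin at the centre of its underside
- scanner: hand scanner on its grey foot, 142x92x183 mm, bystander, origin at the centre of its underside
- calculator: desk calculator, 156x108x28 mm, bystander, origin at the centre of its underside
- clip_tin: blue clip tin, 62x92x27 mm, bystander, origin at the centre of its underside
Things that resemble listed ones, but are neither listed nor needed, are in the scene too. Leave any brown look-alike of the part that bears unit_c_c alone.

How it is judged:
On the way:
1. each of the three rollers has been turned by hand at least 0.5 rad away from zero, all units still in their bays ((value of joint roller_a above 0.5 rad or value of joint roller_a below -0.5 rad) and (value of joint roller_b above 0.5 rad or value of joint roller_b below -0.5 rad) and (value of joint roller_c above 0.5 rad or value of joint roller_c below -0.5 rad) and distance of each of unit_a_c, unit_b_c, unit_c_c from where it was at the start of the episode below 0.015 m and angle between each of unit_a_c, unit_b_c, unit_c_c's own z axis and vertical below 0.1 rad), for 0.1 s.
At the end, for the whole second after the job is handed in: The unit whose roller binds (rubbed inside by over 0.8 N) stands upright (within 0.1 rad), at rest and released on the red tray's floor, centre within 55 mm of the tray's middle in x and y; the other two stand upright in their bays, within 15 mm of where they started (((contact force between anything else and roller_a above 0.8 N and x of unit_a_c in the frame of tray between -0.055 and 0.055 m and y of unit_a_c in the frame of tray between -0.055 and 0.055 m and z of unit_a_c in the frame of tray below 0.045 m and angle between each of unit_a_c, unit_b_c, unit_c_c's own z axis and vertical below 0.1 rad and linear speed of unit_a below 0.02 m/s and distance of each of unit_b_c, unit_c_c from where it was at the start of the episode below 0.015 m) or (contact force between anything else and roller_b above 0.8 N and x of unit_b_c in the frame of tray between -0.055 and 0.055 m and y of unit_b_c in the frame of tray between -0.055 and 0.055 m and z of unit_b_c in the frame of tray below 0.045 m and angle between each of unit_b_c, unit_a_c, unit_c_c's own z axis and vertical below 0.1 rad and linear speed of unit_b below 0.02 m/s and distance of each of unit_a_c, unit_c_c from where it was at the start of the episode below 0.015 m) or (contact force between anything else and roller_c above 0.8 N and x of unit_c_c in the frame of tray between -0.055 and 0.055 m and y of unit_c_c in the frame of tray between -0.055 and 0.055 m and z of unit_c_c in the frame of tray below 0.045 m and angle between each of unit_c_c, unit_a_c, unit_b_c's own z axis and vertical below 0.1 rad and linear speed of unit_c below 0.02 m/s and distance of each of unit_a_c, unit_b_c from where it was at the start of the episode below 0.015 m))); the robot touches nothing.
It fails at once if a roller pressed with more than 18 N (contact force between any of the arm, the fingers and roller_a above 18 N or contact force between any of the arm, the fingers and roller_b above 18 N or contact force between any of the arm, the fingers and roller_c above 18 N).
It fails at once if a unit dropped: it moves faster than 0.5 m/s while the fingers do not hold it ((linear speed of unit_a above 0.5 m/s and contact force between the fingers and unit_a below 0.1 N) or (linear speed of unit_b above 0.5 m/s and contact force between the fingers and unit_b below 0.1 N) or (linear speed of unit_c above 0.5 m/s and contact force between the fingers and unit_c below 0.1 N)).
It fails at once if scanner, calculator or clip tin moved more than 30 mm (distance of any of scanner, calculator, clip_tin from where it was at the start of the episode above 0.03 m).
It also fails if it takes over 61 s, if anything falls off the work surface, if the arm or the gripper's body presses on something with over 40 N, if the wrist force passes 120 N, or if a joint passes its speed limit or range.

### The arm

A 6-joint arm with a two-finger parallel gripper is mounted at the origin on a cart in front of the work surface, level with it; the furniture and walls round the work are solid. World frame = base frame: x ahead of the robot, y to its left, z up, the work surface at z = 0. Lengths are in m, angles in rad, forces in N, time in s.
With the tool pointing down it reaches from about 0.35 to 0.925 m from the base axis. Payload 6.4 kg.
Tool frame: the origin (TCP) lies between the finger pads; the fingertips stand 14 mm ahead of it and the grasp point (between the pads) lies 5 mm behind it; x points along the fingers, y is the direction in which the jaws open and shut, and the axes are right-handed (so a half turn about x gives the same grasp; the last joint's range is limited). The gripper opens to 85 mm and grips with 20 to 120 N. Pads are 22 mm wide; open, the fingers measure 114 mm over their backs; the gripper's body (76 mm by 85 mm) begins 54 mm behind the grasp point. The pads swing forward as they close: fully open they stand 13 mm farther back than shut.
Start: joints at [-1.408, 0.245, 1.558, -0, 1.339, -0.174], TCP at [0.215, -0.613, 0.245] pointing down, gripper open.
Joint ranges: [-3.13, 3.13], [-1.02, 2.26], [0.13, 2.54], [-0.95, 4.09], [0.21, 2.88], [-2.74, 2.74]. Speed limits (rad/s): [2.57, 2.57, 3.14, 3.14, 3.14, 3.14].

### API

Orientations are given as a unit quaternion [w, x, y, z].
In Python, from cell import robot gives the robot as it stands. The module is installed in compiled form; this text tells all that it offers.
- The arm moves only by the shell command python3 -m crank 'ROWS' [OPENING]. ROWS is JSON, a list of rows, each an object with "travel": the shift along the tool's x, y, z in m, a list of three; "yaw": the turn about the tool's x in degrees. A call has 1 to 10 rows; each row is the pose to reach, as a shift and turn from the pose commanded when the call began, along the tool's axes at that moment; what a row does not reach only later rows make up. A row lasts 1/12 s, in which the tool goes at most 41.7 mm and 7.16 degrees, less where a joint would pass 70% of its speed; a pose out of reach is approached as far as the arm can. A call with a gripper value outside its range is refused whole. OPENING is the finger opening in m, from 0 to 0.0854, set as the call begins (- or left out, the last holds). The fingers move at their own pace and stop on an object; the grip force is fixed at half the most. Time passes only in rows, so rows that repeat a pose let the fingers close. It gives the time, the measured TCP pose, the force and the opening at its end, in the units of the state.
- robot.read_state(): the state, without advancing time (a new reading comes with each control period).
- robot.camera(name): name is "side" or "top" or "wrist"; returns (picture, depth): 400x640x3 uint8, red, green, blue; 400x640 float32, m along the optical axis (not along the pixel's ray), 0 where there is no reading.
- robot.camera_info(name): a dict with "K" (3x3 intrinsics, pixels), "k1" (the pictures are not rectified: a ray, as slopes to the right and down, at radius r is drawn at 1 + k1 r^2 times it, then the intrinsics apply), "extrinsics" (4x4, takes a point from camera to world coordinates). Camera axes: x right, y down, z forward; pixel columns grow to the right and rows downward; lengths in m; the calibration is good to about 2 mm. A picture is of the moment at which its call begins: read the wrist's pose just before it. camera_info takes no time and is no camera call; for the wrist camera it gives the pose at the moment of the call.
- robot.hand_in(): hands the job in, once; it reports no verdict.
The state is a dict: "time_s": time; "joint_positions": joint angles; "joint_vel": joint speeds; "joint_torque": joint torques, N m; "eef_pos": TCP position; "tool_rot": TCP orientation; "ft_force": force on the tool from outside, world axes, zero at the start; "moment": the same for the moment, N m; "width": opening from 0.0 (shut) to 1.0 (fully open).
Only numpy, scipy, OpenCV 4.12 (cv2) and the standard library are available. Lean on these libraries where they do the work, as an engineer would, in place of code of your own. Each camera call takes 0.05 s, during which the arm holds its last target.

## Working session

There is one attempt and no reset: what is moved stays moved. The work goes in short steps, Python scripts to look and compute and a shell command to move; the robot and the scene stay as the last step left them, time stands still between calls to the robot, and variables do not carry over. Pictures are saved under pics/ and viewed, and the job is handed in when it is done.

```bash
mkdir -p pics
cat > h.py <<'E'
import numpy as np,cv2,json
from cell import robot
def snap(name,fn):
    info=robot.camera_info(name); im,d=robot.camera(name)
    cv2.imwrite(f'pics/{fn}.png',im[:,:,::-1]); np.savez(f'pics/{fn}.npz',im=im,d=d,K=info['K'],k1=info['k1'],E=info['extrinsics'])
def load(fn):
    return np.load(f'pics/{fn}.npz')
def cloud(fn):
    z=load(fn); K=z['K'];k1=float(z['k1']);D=z['d']
    v,u=np.mgrid[0:400,0:640]
    p=cv2.undistortPoints(np.stack([u.ravel(),v.ravel()],1).astype(np.float64)[:,None],K,np.array([k1,0,0,0.]))[:,0]
    d=D.ravel(); P=np.c_[p*d[:,None],d]; E=z['E']
    return (P@E[:3,:3].T+E[:3,3]).reshape(400,640,3),D
E
python3 - <<'E'
from h import *
s=robot.read_state(); print(s)
snap('top','t0'); snap('side','s0')
for n in('top','side','wrist'): print(robot.camera_info(n))
E
```

```text
{'time_s': 0.0, 'joint_positions': array([-1.40808292e+00,  2.45812585e-01,  1.55897125e+00, -1.77361212e-05,
        1.33868670e+00, -1.74093590e-01]), 'joint_vel': array([ 0.00018908,  0.00077687, -0.00092911, -0.00028768, -0.00141526,
       -0.00137995]), 'joint_torque': array([-6.44387319e-05, -4.29502881e+01, -3.26123321e+01, -1.54866329e-04,
        5.38709370e-03, -4.75240668e-06]), 'eef_pos': array([ 0.21473055, -0.61296683,  0.24420423]), 'tool_rot': array([-0.11785463, -0.6971009 , -0.11918254,  0.69710555]), 'ft_force': array([-0.11037727, -0.62938878,  0.17500139]), 'moment': array([ 0.02734924, -0.03514017, -0.04193634]), 'width': 1.0028534617772935}
{'K': array([[498.14929397,   0.        , 312.14489919],
       [  0.        , 498.14929397, 205.55608473],
       [  0.        ,   0.        ,   1.        ]]), 'k1': 0.023169685151056628, 'extrinsics': array([[-1.60443583e-03, -9.95749811e-01,  9.20854996e-02,
         3.76882722e-01],
       [-9.99975659e-01,  9.72293186e-04, -6.90918793e-03,
        -2.25676025e-02],
       [ 6.79028847e-03, -9.20943434e-02, -9.95727133e
[... 412 characters left out ...]
24, -0.80577377,  1.48719838],
       [ 0.01047981, -0.90126912, -0.43313294,  0.89037172],
       [ 0.        ,  0.        ,  0.        ,  1.        ]])}
{'K': array([[357.64796639,   0.        , 317.9498651 ],
       [  0.        , 357.64796639, 193.84794738],
       [  0.        ,   0.        ,   1.        ]]), 'k1': -0.007360417848878263, 'extrinsics': array([[ 3.30634932e-01, -9.01782856e-01, -2.78331139e-01,
         2.86509509e-01],
       [-9.43758506e-01, -3.16132793e-01, -9.68500912e-02,
        -5.88709787e-01],
       [-6.51848336e-04,  2.94699403e-01, -9.55589785e-01,
         3.72565409e-01],
       [ 0.00000000e+00,  0.00000000e+00,  0.00000000e+00,
         1.00000000e+00]])}
```

View pics/t0.png

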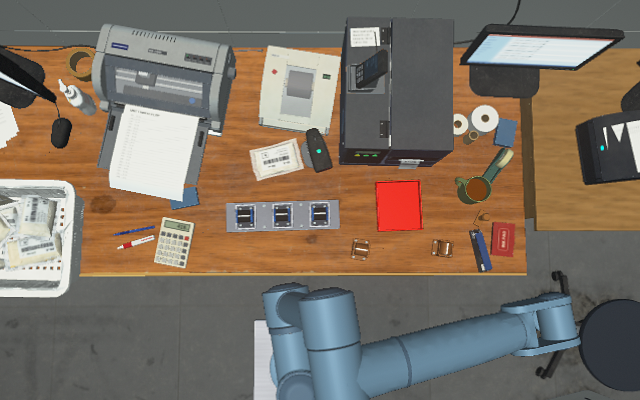

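View pics/s0.png

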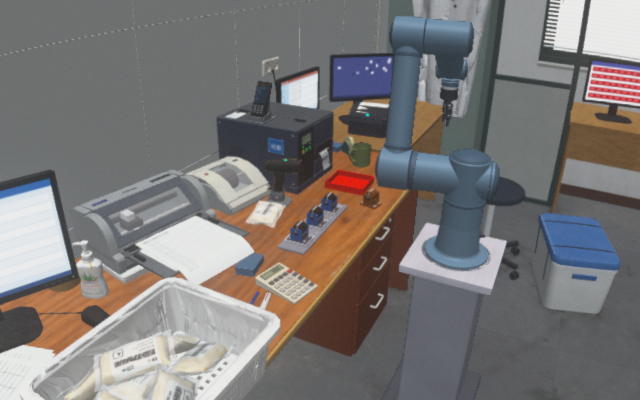

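The top view shows the stand at (283,215) with units at (245,215), (283,215) and (320,214). The red tray is at (399,206), the scanner at (318,150), and brown look-alikes at (360,249) and (443,247). Next I'll measure these from the depth images.

Run:
```python
from h import *
for fn in('t0','s0'):
    P,D=cloud(fn); im=load(fn)['im'].astype(int)
    r,g,b=im[...,0],im[...,1],im[...,2]
    red=(r>200)&(g<40)&(b<40)
    X=P[red]; m=(D[red]>0); X=X[m]; 
    X=X[(abs(X[:,0]-.38)<.2)&(abs(X[:,1]+.2)<.2)]
    print(fn,'tray',len(X),X.min(0),X.max(0),np.percentile(X,[5,50,95],axis=0))
    # tray rect via top pts
    if len(X): print(cv2.minAreaRect(X[:,:2].astype(np.float32)))
    # stand region
    Q=P.reshape(-1,3); c=im.reshape(-1,3)
    grey=(abs(c.max(1)-c.min(1))<40)&(Q[:,2]>.004)&(Q[:,2]<.03)&(Q[:,0]>.25)&(Q[:,0]<.5)&(Q[:,1]>-.2)&(Q[:,1]<.35)&(c.min(1)>80)
    S=Q[grey]; print('stand',len(S),np.median(S,0),cv2.minAreaRect(S[:,:2].astype(np.float32)))
    tall=(Q[:,2]>.045)&(Q[:,2]<.12)&(Q[:,0]>.25)&(Q[:,0]<.45)&(Q[:,1]>-.2)&(Q[:,1]<.35)
    T=Q[tall]; h=np.round(T[:,1]/.02).astype(int)
    for k in np.unique(h): 
        t=T[h==k]; print(k*.02,len(t),t.mean(0),t.min(0),t.max(0))
t=cv2.imread('pics/t0.png')[190:270,220:460]; cv2.imwrite('pics/t0c.png',cv2.resize(t,None,fx=3.3,fy=3.3,interpolation=cv2.INTER_CUBIC))
```

```text
t0 tray 10 [ 0.44834793 -0.39852844  0.01634169] [ 0.47592795 -0.25586861  0.03886457] [[ 0.44851266 -0.39793029  0.01876151]
 [ 0.45057098 -0.31426438  0.0297367 ]
 [ 0.46530471 -0.25623841  0.03722214]]
((0.45115897059440613, -0.3250669538974762), (0.14466708898544312, 0.026059793308377266), 80.5171127319336)
stand 1274 [0.46999132 0.06816134 0.01311584] ((0.4687045216560364, 0.05996137857437134), (0.5030828714370728, 0.12824846804141998), 78.93622589111328)
-0.2 39 [ 0.38482854 -0.19427792  0.06171176] [ 0.36562603 -0.1996085   0.04653237] [ 0.40508076 -0.19012426  0.07273969]
-0.18 70 [ 0.38734752 -0.17949002  0.05800888] [ 0.36890115 -0.18817635  0.04508146] [ 0.40830238 -0.17110099  0.07490028]
-0.16 7 [ 0.37878248 -0.16855106  0.0498598 ] [ 0.36894262 -0.1690605   0.0451627 ] [ 0.38866058 -0.16811117  0.05377355]
s0 tray 213 [ 0.46078264 -0.39967712 -0.00351666] [ 0.57991274 -0.2500088   0.03127128] [[ 0.47435052 -0.39167889 -0.00070441]
 [ 0.52447089 -0.35287493  0.00367206]
 [ 0.57429217 -0.31038293  0.00882851]]
((0.523034930229187, -0.32599782943725586), (0.11385392397642136, 0.14656944572925568), 4.3616042137146)
stand 755 [0.46563386 0.10843761 0.01294878] ((0.4610678255558014, 0.03413957357406616), (0.46144700050354004, 0.1235664114356041), 79.22136688232422)
-0.2 16 [ 0.37577669 -0.1942025   0.05830009] [ 0.35959199 -0.1986562   0.04716641] [ 0.40483387 -0.19076791  0.0645655 ]
-0.18 45 [ 0.38435255 -0.17934197  0.05603939] [ 0.36505244 -0.18868425  0.04557123] [ 0.40816414 -0.17030771  0.06747925]
-0.16 14 [ 0.37692781 -0.16516496  0.04983383] [ 0.3654566  -0.16894081  0.04535814] [ 0.39702185 -0.16019967  0.05463836]
```

View pics/t0c.png

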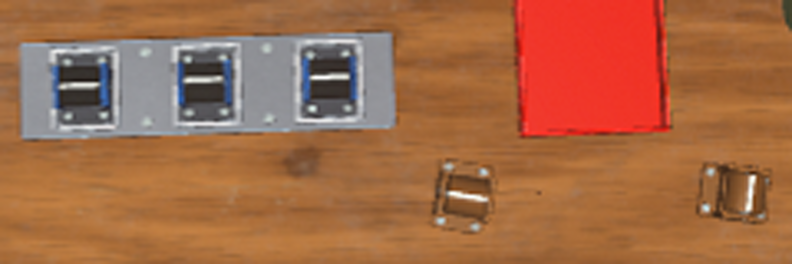

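The crop shows the three blue units with white lines on top, and their y axes run along the image horizontal. I'll redo the fit with corrected ranges.

Run:
```python
from h import *
for fn in('t0','s0'):
    P,D=cloud(fn); im=load(fn)['im'].astype(int)
    Q=P.reshape(-1,3); c=im.reshape(-1,3)
    red=(c[:,0]>120)&(c[:,1]<60)&(c[:,2]<60)&(Q[:,0]>.38)&(Q[:,0]<.65)&(Q[:,1]>-.5)&(Q[:,1]<-.15)&(D.ravel()>0)
    X=Q[red]; print(fn,'tray',len(X),np.median(X,0),cv2.minAreaRect(X[:,:2].astype(np.float32)))
    grey=(abs(c.max(1)-c.min(1))<40)&(Q[:,2]>.004)&(Q[:,2]<.03)&(Q[:,0]>.4)&(Q[:,0]<.54)&(Q[:,1]>-.2)&(Q[:,1]<.25)&(c.min(1)>80)
    S=Q[grey]; print('stand',len(S),cv2.minAreaRect(S[:,:2].astype(np.float32)))
    tall=(Q[:,2]>.05)&(Q[:,2]<.12)&(Q[:,0]>.4)&(Q[:,0]<.54)&(Q[:,1]>-.2)&(Q[:,1]<.25)
    T=Q[tall]
    for y in(.185,.06,-.06):
        t=T[abs(T[:,1]-y)<.05]; print(y,len(t),np.round([t.mean(0),t.min(0),t.max(0)],3).tolist(),cv2.minAreaRect(t[:,:2].astype(np.float32)))
```

```text
t0 tray 2165 [ 0.53262996 -0.32921558  0.00412975] ((0.5334682464599609, -0.3265320360660553), (0.16979575157165527, 0.14907206594944), 2.0590405464172363)
stand 2147 ((0.4901667833328247, 0.032366976141929626), (0.4393381178379059, 0.12115035206079483), 85.46049499511719)
0.185 211 [[0.495, 0.189, 0.069], [0.474, 0.162, 0.051], [0.517, 0.217, 0.086]] ((0.4950702488422394, 0.18949390947818756), (0.04263833910226822, 0.05563811585307121), 1.334153652191162)
0.06 196 [[0.498, 0.066, 0.07], [0.477, 0.039, 0.054], [0.52, 0.092, 0.084]] ((0.4985152781009674, 0.06554301083087921), (0.04267604276537895, 0.05280575528740883), 0.9839155673980713)
-0.06 193 [[0.502, -0.059, 0.069], [0.481, -0.086, 0.052], [0.524, -0.033, 0.084]] ((0.5021467804908752, -0.05985267087817192), (0.04288154095411301, 0.0531378835439682), 0.19136829674243927)
s0 tray 787 [ 0.53743933 -0.3418845   0.00891524] ((0.5435420870780945, -0.3397276997566223), (0.20464801788330078, 0.19948679208755493), 1.1723453998565674)
stand 836 ((0.48893967270851135, 0.02734270691871643), (0.44694384932518005, 0.11834532022476196), 86.97428894042969)
0.185 171 [[0.488, 0.2, 0.065], [0.469, 0.162, 0.05], [0.518, 0.224, 0.08]] ((0.4928668737411499, 0.19298087060451508), (0.048933614045381546, 0.06182512268424034), 0.5452606081962585)
0.06 142 [[0.492, 0.077, 0.065], [0.473, 0.04, 0.05], [0.518, 0.1, 0.08]] ((0.49699667096138, 0.07040304690599442), (0.044271938502788544, 0.05977487936615944), 2.7055554389953613)
-0.06 130 [[0.495, -0.049, 0.065], [0.477, -0.089, 0.05], [0.52, -0.026, 0.079]] ((0.4997692108154297, -0.05647911876440048), (0.04300105199217796, 0.06250197440385818), 3.219632148742676)
```

```bash
cat >> h.py <<'E'
from scipy.spatial.transform import Rotation as Ro
def R():
    q=robot.read_state()['tool_rot']; return Ro.from_quat([q[1],q[2],q[3],q[0]]).as_matrix()
def plan(target):
    s=robot.read_state(); r=R(); d=np.array(target)-s['eef_pos']
    print('tool shift',np.round(r.T@d,4),'pos',np.round(s['eef_pos'],4),'F',np.round(s['ft_force'],2),'t',round(s['time_s'],3),'yaw y-axis deg',np.round(np.degrees(np.arctan2(r[1,1],r[0,1])),2))
E
python3 - <<'E'
from h import *
print(R().round(3)); plan([.495,-.06,.15])
E
```

```text
[[-0.     0.33  -0.944]
 [ 0.002 -0.944 -0.33 ]
 [-1.    -0.002 -0.   ]]
tool shift [ 0.0952 -0.4292 -0.4472] pos [ 0.2147 -0.613   0.2443] F [ 0.37 -0.33 -0.11] t 0.1 yaw y-axis deg -70.7
```

```bash
python3 -m crank '[{"travel":[0.0,-0.27,-0.28],"yaw":17.7},{"travel":[0.0,-0.27,-0.28],"yaw":17.7},{"travel":[0.0,-0.27,-0.28],"yaw":17.7},{"travel":[0.0,-0.27,-0.28],"yaw":17.7},{"travel":[0.0,-0.27,-0.28],"yaw":17.7},{"travel":[0.0,-0.27,-0.28],"yaw":17.7},{"travel":[0.0,-0.27,-0.28],"yaw":17.7},{"travel":[0.0,-0.27,-0.28],"yaw":17.7},{"travel":[0.0,-0.27,-0.28],"yaw":17.7},{"travel":[0.0,-0.27,-0.28],"yaw":17.7}]' 0
python3 - <<'E'
from h import *
plan([.492,-.06,.13])
E
```

```text
time_s: 0.93
eef_pos: [0.3909, -0.2619, 0.2448]
tool_rot: [0.011, 0.707, 0.012, -0.707]
ft_force: [-0.0, 0.5, 0.2]
width: -0.001
tool shift [ 0.1151 -0.1983 -0.1074] pos [ 0.3909 -0.2619  0.2448] F [-0.03  0.47  0.17] t 0.933 yaw y-axis deg -88.18
```

```bash
python3 -m crank '[{"travel":[0.1151,-0.1983,-0.1074],"yaw":0},{"travel":[0.1151,-0.1983,-0.1074],"yaw":0},{"travel":[0.1151,-0.1983,-0.1074],"yaw":0},{"travel":[0.1151,-0.1983,-0.1074],"yaw":0},{"travel":[0.1151,-0.1983,-0.1074],"yaw":0},{"travel":[0.1151,-0.1983,-0.1074],"yaw":0},{"travel":[0.1151,-0.1983,-0.1074],"yaw":0},{"travel":[0.1151,-0.1983,-0.1074],"yaw":0}]' 0
python3 - <<'E'
from h import *
plan([.492,-.06,.096]); snap('wrist','w1')
P,D=cloud('w1'); Q=P.reshape(-1,3); m=(D.ravel()>0)&(Q[:,2]>.05)&(Q[:,2]<.095)&(abs(Q[:,0]-.5)<.04)
T=Q[m]
for y in(.185,.06,-.06):
    t=T[abs(T[:,1]-y)<.04]
    if len(t)>50: print(y,len(t),np.round(np.percentile(t,[1,50,99],axis=0),4).tolist(),cv2.minAreaRect(t[:,:2].astype(np.float32)))
E
```

```text
time_s: 1.6
eef_pos: [0.4908, -0.0628, 0.1283]
tool_rot: [-0.011, -0.706, -0.012, 0.708]
ft_force: [-0.8, 0.3, 1.1]
width: 0.001
tool shift [ 0.0323 -0.0027 -0.0014] pos [ 0.4908 -0.0628  0.1283] F [-0.83  0.28  1.13] t 1.6 yaw y-axis deg -88.18
0.06 7474 [[0.481, 0.0383, 0.0513], [0.5054, 0.0575, 0.0696], [0.522, 0.0911, 0.0775]] ((0.500586211681366, 0.065375916659832), (0.043970879167318344, 0.055271729826927185), 1.874182939529419)
-0.06 6587 [[0.4855, -0.0856, 0.0531], [0.5096, -0.0592, 0.071], [0.526, -0.0327, 0.0776]] ((0.5048535466194153, -0.05920353904366493), (0.043847084045410156, 0.054527200758457184), 1.578764796257019)
```

View pics/w1.png

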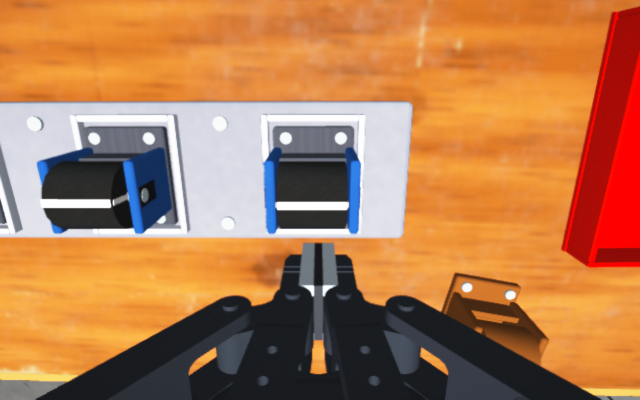

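The wrist view shows the right unit at (312,190) with its line at row 206, and the fingertips at (318,245). Both views agree that the roller top is at z≈0.0776.

```bash
python3 -m crank '[{"travel":[0.034,0,0],"yaw":0},{"travel":[0.034,0,0],"yaw":0},{"travel":[0.034,0,0],"yaw":0},{"travel":[0.034,0,0],"yaw":0}]' 0
python3 - <<'E'
from h import *
plan([.493,-.0595,.0916])
E
```

```text
time_s: 1.98
eef_pos: [0.4922, -0.0662, 0.0975]
tool_rot: [0.009, 0.708, 0.009, -0.706]
ft_force: [0.6, 0.1, 0.8]
width: -0.001
tool shift [ 0.0059 -0.0067 -0.001 ] pos [ 0.4922 -0.0662  0.0975] F [0.62 0.14 0.8 ] t 1.983 yaw y-axis deg -88.5
```

```bash
for i in 1 2 3; do python3 -m crank '[{"travel":[0,0,0],"yaw":0}]' 0 | sed -n 2,4p; done
python3 - <<'E'
from h import *
plan([.493,-.0595,.0916])
for n in range(2): snap('wrist','w2%d'%n); s=robot.read_state(); print(s['eef_pos'],s['ft_force'],robot.camera_info('wrist')['extrinsics'][:3,3])
E
```

```text
eef_pos: [0.4927, -0.0661, 0.0981]
tool_rot: [0.01, 0.708, 0.009, -0.706]
ft_force: [0.1, -0.2, 0.2]
eef_pos: [0.4927, -0.0658, 0.0979]
tool_rot: [0.01, 0.708, 0.009, -0.706]
ft_force: [0.8, 0.5, 0.4]
eef_pos: [0.4924, -0.0654, 0.0974]
tool_rot: [0.01, 0.708, 0.009, -0.706]
ft_force: [0.2, 0.5, -0.4]
tool shift [ 0.0058 -0.0059 -0.0008] pos [ 0.4924 -0.0654  0.0974] F [ 0.2   0.49 -0.36] t 2.233 yaw y-axis deg -88.43
[ 0.49220908 -0.06526515  0.09715134] [-0.29679374  0.02242561  0.24448477] [ 0.56794832 -0.06355019  0.22551669]
[ 0.49208714 -0.06516137  0.09691013] [0.56942436 0.52738933 0.95516073] [ 0.56785464 -0.06342806  0.22523216]
```

View pics/w21.png

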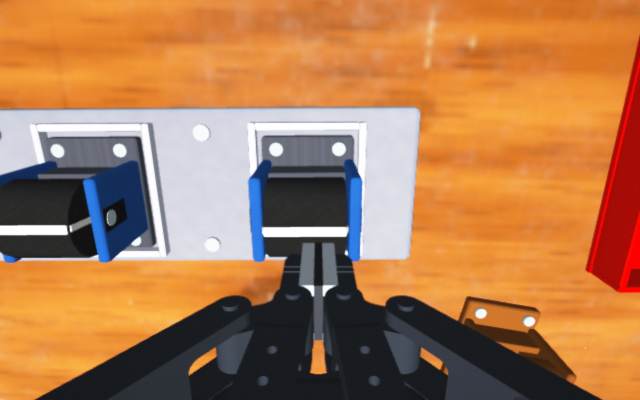

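The fingertip at (318,245) is slightly right of the roller centre at (306,215). The arm settles slowly, so I'll approach in small steps.

```bash
python3 -m crank '[{"travel":[0.002,-0.003,0],"yaw":0},{"travel":[0.002,-0.003,0],"yaw":0},{"travel":[0.002,-0.003,0],"yaw":0},{"travel":[0.002,-0.003,0],"yaw":0},{"travel":[0.002,-0.003,0],"yaw":0},{"travel":[0.002,-0.003,0],"yaw":0}]' 0
for i in 1 2 ; do python3 -m crank '[{"travel":[0,0,0],"yaw":0},{"travel":[0,0,0],"yaw":0}]' 0 | sed -n 1,4p; done
```

```text
time_s: 2.83
eef_pos: [0.4916, -0.0619, 0.0942]
tool_rot: [-0.01, -0.707, -0.01, 0.707]
ft_force: [0.8, -0.1, -0.1]
width: -0.005
time_s: 3.0
eef_pos: [0.4916, -0.0619, 0.0942]
tool_rot: [-0.01, -0.707, -0.01, 0.707]
ft_force: [-0.1, 0.7, -0.8]
time_s: 3.17
eef_pos: [0.4916, -0.0619, 0.0942]
tool_rot: [0.01, 0.707, 0.01, -0.707]
ft_force: [-0.6, 0.1, -0.6]
```

```bash
python3 -m crank '[{"travel":[0.002,0,0],"yaw":0},{"travel":[0.002,0,0],"yaw":0},{"travel":[0.002,0,0],"yaw":0},{"travel":[0.002,0,0],"yaw":0}]' 0 |sed -n 1,4p
python3 -m crank '[{"travel":[0.001,0,0],"yaw":0},{"travel":[0.001,0,0],"yaw":0},{"travel":[0.001,0,0],"yaw":0},{"travel":[0.001,0,0],"yaw":0}]' 0 |sed -n 1,4p
```

```text
time_s: 3.5
eef_pos: [0.4915, -0.0619, 0.0921]
tool_rot: [-0.01, -0.707, -0.01, 0.707]
ft_force: [-0.2, -0.5, -0.2]
time_s: 3.83
eef_pos: [0.4916, -0.0619, 0.0912]
tool_rot: [0.01, 0.707, 0.01, -0.707]
ft_force: [0.6, 0.1, -1.0]
```

```bash
python3 -m crank '[{"travel":[0.0007,0,-0.002],"yaw":0},{"travel":[0.0007,0,-0.002],"yaw":0},{"travel":[0.0007,0,-0.002],"yaw":0}]' 0 |sed -n 1,4p
python3 -m crank '[{"travel":[0.0006,0,0],"yaw":0},{"travel":[0.0006,0,0],"yaw":0},{"travel":[0.0006,0,0],"yaw":0}]' 0 |sed -n 1,4p
```

```text
time_s: 4.08
eef_pos: [0.494, -0.0619, 0.0908]
tool_rot: [0.01, 0.707, 0.01, -0.707]
ft_force: [-0.2, 0.2, 3.6]
time_s: 4.33
eef_pos: [0.494, -0.0619, 0.0904]
tool_rot: [0.01, 0.707, 0.01, -0.707]
ft_force: [-0.3, 0.9, 5.1]
```

```bash
python3 -m crank '[{"travel":[0.0005,0,-0.0083],"yaw":0}]' 0 |sed -n 1,4p
python3 -m crank '[{"travel":[0,0,-0.0083],"yaw":0}]' 0 |sed -n 1,4p
python3 -m crank '[{"travel":[0,0,-0.0083],"yaw":0}]' 0 |sed -n 1,4p
python3 -m crank '[{"travel":[-0.03,0,-0.008],"yaw":0}]' 0 |sed -n 1,4p
python3 - <<'E'
from h import *
for n in range(3): snap('wrist','a%d'%n)
print(robot.read_state()['time_s'])
ims=[cv2.imread('pics/a%d.png'%n)[100:300,180:440] for n in range(3)]
cv2.imwrite('pics/a.png',np.hstack(ims))
E
```

```text
time_s: 4.42
eef_pos: [0.5017, -0.0617, 0.0898]
tool_rot: [0.01, 0.707, 0.01, -0.707]
ft_force: [-0.5, 1.1, 8.6]
time_s: 4.5
eef_pos: [0.5109, -0.0614, 0.0902]
tool_rot: [0.01, 0.708, 0.01, -0.707]
ft_force: [-0.3, 0.9, 5.6]
time_s: 4.58
eef_pos: [0.5194, -0.0612, 0.09]
tool_rot: [0.01, 0.708, 0.01, -0.706]
ft_force: [0.4, -0.7, 0.0]
time_s: 4.67
eef_pos: [0.5226, -0.0597, 0.1139]
tool_rot: [-0.008, -0.703, -0.011, 0.711]
ft_force: [0.4, -0.6, -1.3]
4.8167
```

View pics/a.png

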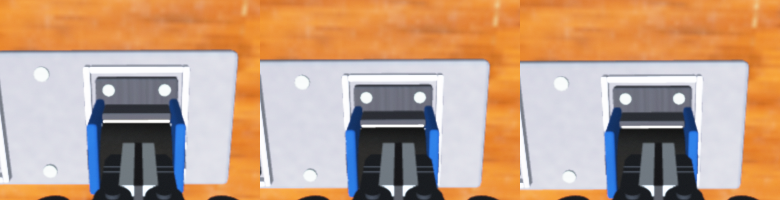

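Run:
```python
from h import *
for n in range(3,5): snap('wrist','a%d'%n)
ims=[cv2.resize(cv2.imread('pics/a%d.png'%n)[140:300,250:380],None,fx=2,fy=2) for n in (0,2,4)]
cv2.imwrite('pics/ab.png',np.hstack(ims))
plan([.493,-.0595,.095])
```

```text
tool shift [ 0.0236 -0.0022  0.0327] pos [ 0.5258 -0.0608  0.1185] F [ 0.42  0.39 -1.25] t 4.917 yaw y-axis deg -88.4
```

View pics/ab.png

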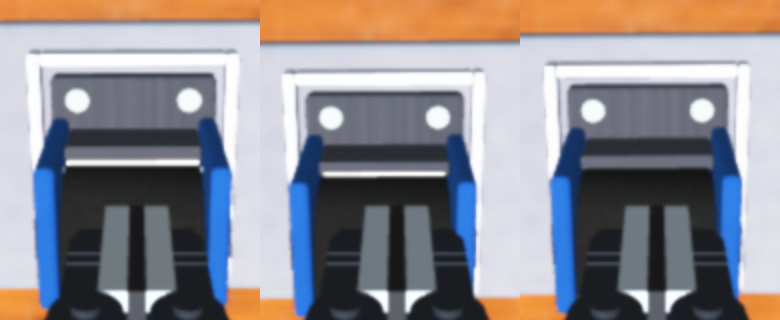

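The line was at the roller's far edge and went out of sight between frames, and the drag force was about 0, so this roller seems to roll on. Next is the middle unit.

```bash
python3 -m crank '[{"travel":[0,-0.04,0.01],"yaw":0},{"travel":[0,-0.08,0.02],"yaw":0},{"travel":[0,-0.125,0.0315],"yaw":0},{"travel":[0,-0.125,0.0315],"yaw":0},{"travel":[0.01,-0.125,0.0315],"yaw":0},{"travel":[0.02,-0.125,0.0315],"yaw":0},{"travel":[0.02,-0.125,0.0315],"yaw":0},{"travel":[0.02,-0.125,0.0315],"yaw":0},{"travel":[0.02,-0.125,0.0315],"yaw":0}]' 0
python3 - <<'E'
from h import *
snap('wrist','b0');plan([.491,.0655,.0904])
E
```

```text
time_s: 5.67
eef_pos: [0.4917, 0.062, 0.0989]
tool_rot: [-0.009, -0.707, -0.009, 0.707]
ft_force: [-0.7, -0.4, 0.4]
width: 0.004
tool shift [ 0.0089 -0.0034  0.0008] pos [0.4919 0.0621 0.0993] F [-0.89 -0.7   0.23] t 5.717 yaw y-axis deg -88.5
```

View pics/b0.png

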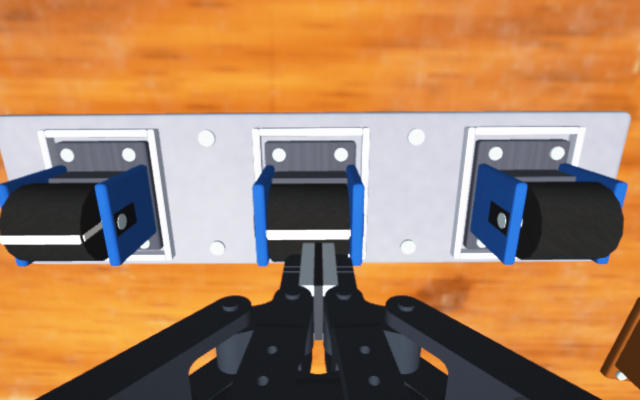

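The right roller's line is no longer visible at (570,220), so it coasted well past the stroke. The middle roller's line is at (308,235), and the tip is nearly over it.

```bash
python3 -m crank '[{"travel":[0.003,0,-0.001],"yaw":0},{"travel":[0.003,0,-0.001],"yaw":0},{"travel":[0.003,0,-0.001],"yaw":0},{"travel":[0.003,0,-0.001],"yaw":0},{"travel":[0.003,0,-0.001],"yaw":0},{"travel":[0.003,0,-0.001],"yaw":0},{"travel":[0.003,0,-0.001],"yaw":0},{"travel":[0.003,0,-0.001],"yaw":0}]' 0 |sed -n 1,4p
for i in 1 2 ; do python3 -m crank '[{"travel":[0,0,0],"yaw":0},{"travel":[0,0,0],"yaw":0}]' 0 | sed -n 1,4p; done
```

```text
time_s: 6.38
eef_pos: [0.4925, 0.0632, 0.0965]
tool_rot: [0.01, 0.707, 0.01, -0.707]
ft_force: [-0.7, 0.2, -1.6]
time_s: 6.55
eef_pos: [0.4925, 0.0632, 0.0964]
tool_rot: [0.01, 0.707, 0.01, -0.707]
ft_force: [-0.6, -0.0, 0.4]
time_s: 6.72
eef_pos: [0.4925, 0.0632, 0.0964]
tool_rot: [0.01, 0.707, 0.01, -0.707]
ft_force: [0.1, -0.0, 0.4]
```

Settled. Contact is expected at about 0.091.

```bash
python3 -m crank '[{"travel":[0.0025,0,0],"yaw":0},{"travel":[0.0048,0,0],"yaw":0},{"travel":[0.0048,0,0],"yaw":0},{"travel":[0.0048,0,0],"yaw":0},{"travel":[0.0048,0,0],"yaw":0}]' 0 |sed -n 1,4p
python3 -m crank '[{"travel":[0.001,0,0],"yaw":0},{"travel":[0.001,0,0],"yaw":0},{"travel":[0.001,0,0],"yaw":0}]' 0 |sed -n 1,4p
```

```text
time_s: 7.13
eef_pos: [0.4924, 0.0632, 0.0915]
tool_rot: [-0.01, -0.707, -0.01, 0.707]
ft_force: [0.3, 0.3, -0.1]
time_s: 7.38
eef_pos: [0.4927, 0.0631, 0.0909]
tool_rot: [0.01, 0.707, 0.01, -0.707]
ft_force: [-0.6, 0.3, 3.9]
```

```bash
python3 -m crank '[{"travel":[0.0006,0,0],"yaw":0},{"travel":[0.0006,0,0],"yaw":0},{"travel":[0.0011,0,-0.0083],"yaw":0}]' 0 |sed -n 1,4p
python3 -m crank '[{"travel":[0,0,-0.0083],"yaw":0}]' 0 |sed -n 1,4p
python3 -m crank '[{"travel":[-0.001,0,-0.0083],"yaw":0}]' 0 |sed -n 1,4p
python3 -m crank '[{"travel":[-0.03,0,-0.004],"yaw":0}]' 0 |sed -n 1,4p
python3 - <<'E'
from h import *
for n in range(6): snap('wrist','m%d'%n)
ims=[cv2.resize(cv2.imread('pics/m%d.png'%n)[140:300,250:380],None,fx=2,fy=2) for n in (0,2,5)]
cv2.imwrite('pics/mb.png',np.hstack(ims))
plan([.493,-.0595,.095])
E
```

```text
time_s: 7.63
eef_pos: [0.5006, 0.0634, 0.0902]
tool_rot: [0.01, 0.707, 0.01, -0.707]
ft_force: [-2.3, 0.6, 9.5]
time_s: 7.72
eef_pos: [0.51, 0.0636, 0.0906]
tool_rot: [0.01, 0.708, 0.01, -0.706]
ft_force: [-0.1, -0.3, 7.0]
time_s: 7.8
eef_pos: [0.518, 0.0639, 0.0908]
tool_rot: [0.01, 0.707, 0.01, -0.707]
ft_force: [-0.8, 0.3, -0.2]
time_s: 7.88
eef_pos: [0.518, 0.0642, 0.1154]
tool_rot: [-0.009, -0.703, -0.01, 0.711]
ft_force: [-1.0, 0.1, -0.1]
tool shift [0.0244 0.1227 0.0309] pos [0.5205 0.064  0.1194] F [-1.33 -0.41 -0.49] t 8.183 yaw y-axis deg -88.4
```

View pics/mb.png

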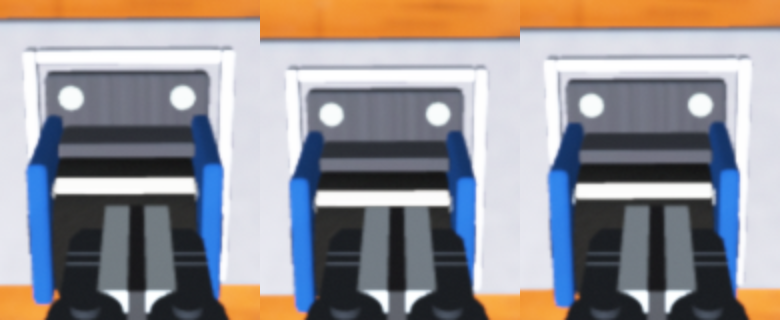

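The middle line stays put across 0.3 s and the drag was about 2 N, so this one binds. I'll check its turned angle, then stroke the left unit.

```bash
python3 - <<'E'
from h import *
P,D=cloud('m5'); im=load('m5')['im'].astype(int)
sub=np.zeros((400,640),bool); sub[215:245,270:345]=True
m=sub&(im.min(2)>170)&(D>0)
X=P[m]; X=X[(abs(X[:,1]-.065)<.018)]; print(len(X),np.median(X,0),X.min(0),X.max(0))
c=np.median(X,0); print('angle est',np.degrees(np.arctan2(c[0]-.500,c[2]-.0576)))
E
python3 -m crank '[{"travel":[0,-0.04,0.01],"yaw":0},{"travel":[0,-0.08,0.02],"yaw":0},{"travel":[0,-0.125,0.0315],"yaw":0},{"travel":[0,-0.125,0.0315],"yaw":0},{"travel":[0.01,-0.125,0.0315],"yaw":0},{"travel":[0.022,-0.125,0.0315],"yaw":0},{"travel":[0.022,-0.125,0.0315],"yaw":0},{"travel":[0.022,-0.125,0.0315],"yaw":0},{"travel":[0.022,-0.125,0.0315],"yaw":0}]' 0
python3 - <<'E'
from h import *
snap('wrist','c0');plan([.489,.189,.0904])
E
```

```text
436 [0.51754612 0.06598771 0.06749191] [0.51526516 0.04891312 0.0643614 ] [0.51947546 0.08298912 0.07016756]
angle est 60.587156405072705
time_s: 8.93
eef_pos: [0.4866, 0.1869, 0.0979]
tool_rot: [-0.009, -0.707, -0.009, 0.707]
ft_force: [0.2, 0.5, 1.4]
width: -0.001
tool shift [ 0.008  -0.0019 -0.0022] pos [0.4869 0.1871 0.0984] F [ 0.63 -0.47  0.13] t 8.983 yaw y-axis deg -88.51
```

View pics/c0.png

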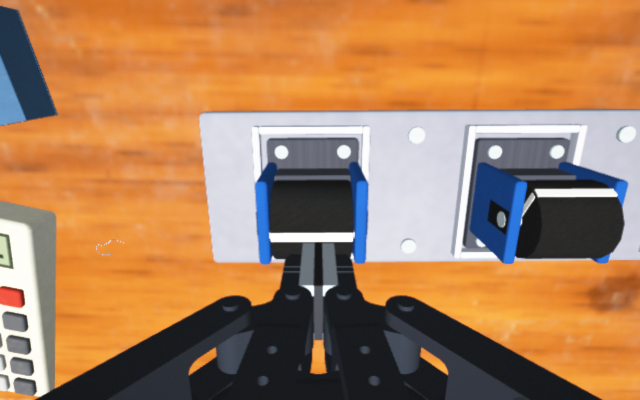

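The middle roller now sits about 1.0 rad turned, with its line at (580,192). The left roller's line is at (312,238), and I'm ready to descend.

```bash
python3 -m crank '[{"travel":[0.003,0,-0.002],"yaw":0},{"travel":[0.003,0,-0.002],"yaw":0},{"travel":[0.003,0,-0.002],"yaw":0},{"travel":[0.003,0,-0.002],"yaw":0},{"travel":[0.003,0,-0.002],"yaw":0},{"travel":[0.003,0,-0.002],"yaw":0},{"travel":[0.003,0,-0.002],"yaw":0},{"travel":[0.003,0,-0.002],"yaw":0},{"travel":[0.003,0,-0.002],"yaw":0},{"travel":[0.003,0,-0.002],"yaw":0}]' 0 |sed -n 1,4p
python3 -m crank '[{"travel":[0,0,0],"yaw":0},{"travel":[0,0,0],"yaw":0}]' 0 | sed -n 1,4p
```

```text
time_s: 9.82
eef_pos: [0.4884, 0.1881, 0.0955]
tool_rot: [0.01, 0.707, 0.01, -0.707]
ft_force: [-0.5, -0.4, -0.2]
time_s: 9.98
eef_pos: [0.4884, 0.1881, 0.0955]
tool_rot: [-0.01, -0.707, -0.01, 0.707]
ft_force: [0.1, -0.2, 1.2]
```

```bash
python3 -m crank '[{"travel":[0.0025,0,0],"yaw":0},{"travel":[0.0040,0,0],"yaw":0},{"travel":[0.0040,0,0],"yaw":0},{"travel":[0.0040,0,0],"yaw":0},{"travel":[0.0040,0,0],"yaw":0}]' 0 |sed -n 1,4p
python3 -m crank '[{"travel":[0.001,0,0],"yaw":0},{"travel":[0.001,0,0],"yaw":0},{"travel":[0.001,0,0],"yaw":0}]' 0 |sed -n 1,4p
```

```text
time_s: 10.4
eef_pos: [0.4884, 0.1881, 0.0914]
tool_rot: [-0.01, -0.707, -0.01, 0.707]
ft_force: [0.1, -0.0, 0.4]
time_s: 10.65
eef_pos: [0.4889, 0.1881, 0.0909]
tool_rot: [0.01, 0.707, 0.01, -0.707]
ft_force: [-0.2, -0.3, 1.9]
```

```bash
python3 -m crank '[{"travel":[0.0007,0,0],"yaw":0},{"travel":[0.0007,0,0],"yaw":0},{"travel":[0.0012,0,-0.0083],"yaw":0}]' 0 |sed -n 1,4p
python3 -m crank '[{"travel":[0,0,-0.0083],"yaw":0}]' 0 |sed -n 1,4p
python3 -m crank '[{"travel":[-0.001,0,-0.0083],"yaw":0}]' 0 |sed -n 1,4p
python3 -m crank '[{"travel":[-0.03,0,-0.004],"yaw":0}]' 0 |sed -n 1,4p
python3 - <<'E'
from h import *
for n in range(6): snap('wrist','l%d'%n)
ims=[cv2.resize(cv2.imread('pics/l%d.png'%n)[140:300,250:380],None,fx=2,fy=2) for n in (0,2,5)]
cv2.imwrite('pics/lb.png',np.hstack(ims))
plan([.493,-.0595,.095])
E
```

```text
time_s: 10.9
eef_pos: [0.4965, 0.1884, 0.0899]
tool_rot: [0.01, 0.707, 0.01, -0.707]
ft_force: [-0.3, -0.8, 7.6]
time_s: 10.98
eef_pos: [0.5059, 0.1887, 0.0903]
tool_rot: [0.01, 0.708, 0.01, -0.706]
ft_force: [-0.1, 0.1, 5.7]
time_s: 11.07
eef_pos: [0.5139, 0.1889, 0.0906]
tool_rot: [0.01, 0.707, 0.01, -0.707]
ft_force: [0.1, -0.1, -0.4]
time_s: 11.15
eef_pos: [0.5138, 0.1881, 0.1148]
tool_rot: [-0.01, -0.703, -0.009, 0.711]
ft_force: [-0.5, -0.7, -0.7]
tool shift [0.0242 0.2475 0.0301] pos [0.5163 0.1888 0.119 ] F [-0.1   0.37 -0.44] t 11.45 yaw y-axis deg -88.4
```

View pics/lb.png

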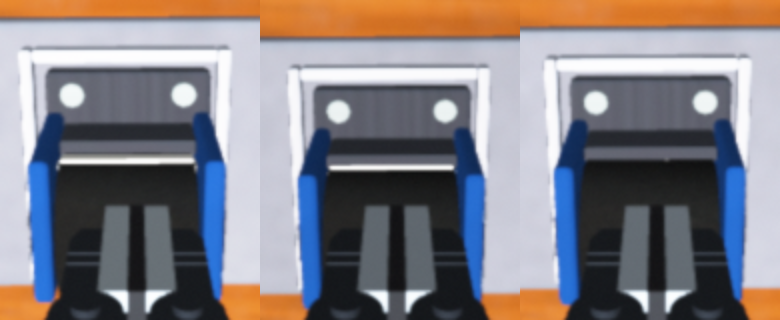

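The left line runs out of sight while coasting and drag was near 0, so it is free. The middle unit binds. I'll open the gripper and go above the middle unit.

```bash
python3 -m crank '[{"travel":[-0.01,0.04,0.008],"yaw":0},{"travel":[-0.01,0.08,0.016],"yaw":0},{"travel":[-0.01,0.123,0.0195],"yaw":0},{"travel":[-0.01,0.123,0.0195],"yaw":0},{"travel":[-0.01,0.123,0.0195],"yaw":0},{"travel":[-0.01,0.123,0.0195],"yaw":0},{"travel":[-0.01,0.123,0.0195],"yaw":0},{"travel":[-0.01,0.123,0.0195],"yaw":0},{"travel":[-0.01,0.123,0.0195],"yaw":0},{"travel":[-0.01,0.123,0.0195],"yaw":0}]' 0.0854
python3 - <<'E'
from h import *
snap('wrist','d0');plan([.5,.0655,.05])
P,D=cloud('d0'); im=load('d0')['im'].astype(int); Q=P.reshape(-1,3); c=im.reshape(-1,3)
m=(D.ravel()>0)&(Q[:,2]>.045)&(Q[:,2]<.085)&(abs(Q[:,0]-.5)<.05)&(abs(Q[:,1]-.0655)<.045)
blue=m&(c[:,2]>c[:,0]+40)
print(np.round(Q[m].min(0),4),np.round(Q[m].max(0),4)); B=Q[blue]; print(len(B),np.percentile(B,[1,99],axis=0).round(4),cv2.minAreaRect(B[:,:2].astype(np.float32)))
E
```

```text
time_s: 12.28
eef_pos: [0.5012, 0.0662, 0.1302]
tool_rot: [-0.01, -0.707, -0.01, 0.707]
ft_force: [-0.1, 0.7, 0.1]
width: 0.998
tool shift [0.0802 0.0006 0.0012] pos [0.5012 0.0661 0.1302] F [ 0.56  0.66 -0.72] t 12.333 yaw y-axis deg -88.33
[0.4783 0.0389 0.045 ] [0.5236 0.0941 0.0781]
1797 [[0.4798 0.0395 0.047 ]
 [0.5232 0.0933 0.0736]] ((0.5009584426879883, 0.06626693904399872), (0.04394393041729927, 0.054718080908060074), 1.568802833557129)
```

View pics/d0.png

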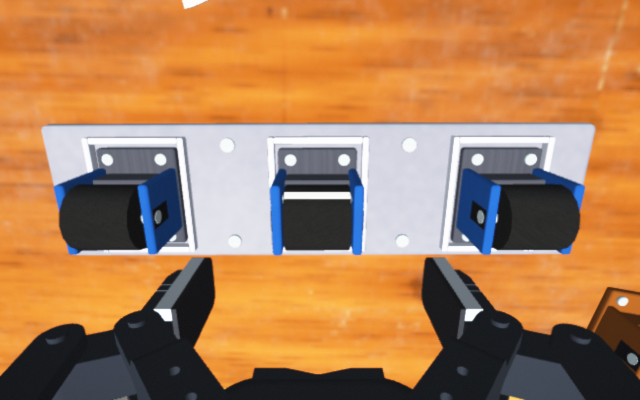

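The middle unit is at (317,215), centred between the open fingers. The other two rollers show no line, so both rolled on. Descending now.

```bash
python3 -m crank '[{"travel":[0.03,0,0],"yaw":0},{"travel":[0.06,0,0],"yaw":0},{"travel":[0.087,0,0],"yaw":0},{"travel":[0.087,0,0],"yaw":0},{"travel":[0.087,0,0],"yaw":0},{"travel":[0.087,0,0],"yaw":0},{"travel":[0.087,0,0],"yaw":0},{"travel":[0.087,0,0],"yaw":0},{"travel":[0.087,0,0],"yaw":0},{"travel":[0.087,0,0],"yaw":0}]' 0.0854
python3 -m crank '[{"travel":[0,0,0],"yaw":0},{"travel":[0,0,0],"yaw":0}]'
python3 - <<'E'
from h import *
snap('wrist','d1');plan([.501,.0663,.043])
E
```

```text
time_s: 13.17
eef_pos: [0.5019, 0.0654, 0.0443]
tool_rot: [0.01, 0.708, 0.01, -0.706]
ft_force: [0.0, -0.1, -0.4]
width: 1.0
time_s: 13.33
eef_pos: [0.5014, 0.0654, 0.0436]
tool_rot: [0.01, 0.707, 0.01, -0.707]
ft_force: [-0.3, 0.3, -0.0]
width: 1.0
tool shift [ 0.0004 -0.0009  0.0003] pos [0.5013 0.0654 0.0434] F [-0.21 -0.13 -0.46] t 13.383 yaw y-axis deg -88.4
```

View pics/d1.png

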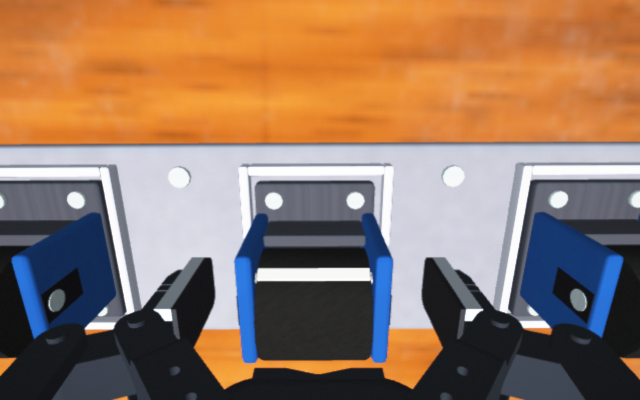

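The pads flank the blue plates evenly at (185,310) and (450,310), so I can close.

```bash
python3 -m crank '[{"travel":[0,0,0],"yaw":0},{"travel":[0,0,0],"yaw":0},{"travel":[0,0,0],"yaw":0},{"travel":[0,0,0],"yaw":0},{"travel":[0,0,0],"yaw":0},{"travel":[0,0,0],"yaw":0},{"travel":[0,0,0],"yaw":0},{"travel":[0,0,0],"yaw":0},{"travel":[0,0,0],"yaw":0},{"travel":[0,0,0],"yaw":0}]' 0.04
python3 -m crank '[{"travel":[-0.005,0,0],"yaw":0},{"travel":[-0.015,0,0],"yaw":0},{"travel":[-0.03,0,0],"yaw":0},{"travel":[-0.03,0,0],"yaw":0},{"travel":[-0.03,0,0],"yaw":0}]'
```

```text
time_s: 14.22
eef_pos: [0.5015, 0.0655, 0.0435]
tool_rot: [0.01, 0.707, 0.01, -0.707]
ft_force: [0.6, 2.0, 3.6]
width: 0.619
time_s: 14.63
eef_pos: [0.5013, 0.0652, 0.0736]
tool_rot: [0.01, 0.707, 0.01, -0.707]
ft_force: [0.2, -0.3, -5.8]
width: 0.625
```

Held: the width is about 53 mm and the weight reads about 5 N. Lifting and transferring.

```bash
python3 -m crank '[{"travel":[-0.02,0,0],"yaw":0},{"travel":[-0.045,0,0],"yaw":0},{"travel":[-0.07,0,0],"yaw":0},{"travel":[-0.085,0.015,-0.001],"yaw":0},{"travel":[-0.085,0.04,-0.002],"yaw":0},{"travel":[-0.085,0.07,-0.004],"yaw":0},{"travel":[-0.085,0.1,-0.006],"yaw":0},{"travel":[-0.085,0.13,-0.007],"yaw":0},{"travel":[-0.085,0.16,-0.008],"yaw":0},{"travel":[-0.085,0.19,-0.01],"yaw":0}]'
python3 -m crank '[{"travel":[0,0.03,-0.0015],"yaw":0},{"travel":[0,0.06,-0.003],"yaw":0},{"travel":[0,0.09,-0.0045],"yaw":0},{"travel":[0,0.12,-0.006],"yaw":0},{"travel":[0,0.15,-0.0075],"yaw":0},{"travel":[0,0.18,-0.009],"yaw":0},{"travel":[0,0.203,-0.0105],"yaw":0},{"travel":[0,0.203,-0.0105],"yaw":0},{"travel":[0,0.203,-0.0105],"yaw":0},{"travel":[0,0.203,-0.0105],"yaw":0}]'
python3 - <<'E'
from h import *
plan([.5335,-.3265,.043-.012+.0045]); snap('wrist','e0'); snap('side','e1')
E
```

```text
time_s: 15.47
eef_pos: [0.5152, -0.1253, 0.1566]
tool_rot: [-0.009, -0.706, -0.01, 0.708]
ft_force: [0.7, 0.2, -5.0]
width: 0.618
time_s: 16.3
eef_pos: [0.5318, -0.3259, 0.1565]
tool_rot: [-0.009, -0.706, -0.011, 0.708]
ft_force: [-0.1, 0.1, -5.7]
width: 0.62
tool shift [ 0.121  0.001 -0.002] pos [ 0.5318 -0.3259  0.1565] F [-0.13  0.1  -5.68] t 16.3 yaw y-axis deg -88.41
```

View pics/e0.png

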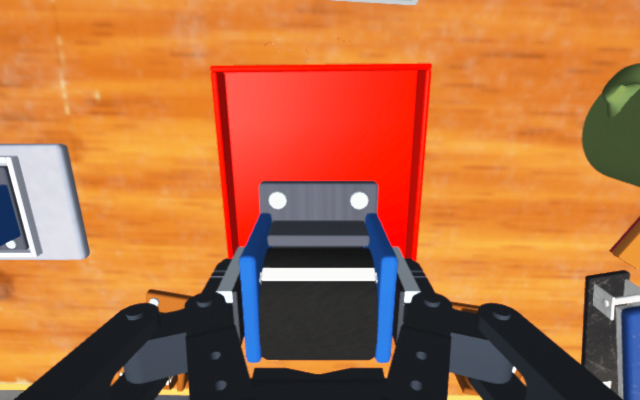

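View pics/e1.png

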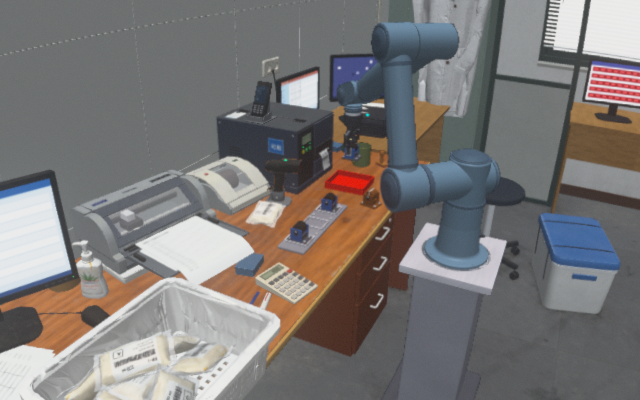

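The unit hangs upright at (318,280) over the tray. The stand has the left and right units in place and the middle bay empty. Lowering.

```bash
python3 -m crank '[{"travel":[0.025,0,0],"yaw":0},{"travel":[0.05,0,0],"yaw":0},{"travel":[0.075,0,0],"yaw":0},{"travel":[0.095,0,0],"yaw":0},{"travel":[0.107,0,0],"yaw":0},{"travel":[0.114,0,0],"yaw":0},{"travel":[0.114,0,0],"yaw":0},{"travel":[0.114,0,0],"yaw":0},{"travel":[0.114,0,0],"yaw":0}]'
python3 -m crank '[{"travel":[0,0,0],"yaw":0},{"travel":[0,0,0],"yaw":0},{"travel":[0,0,0],"yaw":0},{"travel":[0,0,0],"yaw":0}]'
```

```text
time_s: 17.15
eef_pos: [0.5338, -0.3277, 0.0461]
tool_rot: [0.011, 0.708, 0.009, -0.706]
ft_force: [-0.4, -0.9, -5.9]
width: 0.626
time_s: 17.48
eef_pos: [0.5329, -0.3271, 0.0448]
tool_rot: [0.01, 0.707, 0.01, -0.707]
ft_force: [-0.0, -0.1, -5.0]
width: 0.621
```

```bash
python3 -m crank '[{"travel":[0.002,0,0],"yaw":0},{"travel":[0.004,0,0],"yaw":0},{"travel":[0.006,0,0],"yaw":0},{"travel":[0.006,0,0],"yaw":0},{"travel":[0.006,0,0],"yaw":0},{"travel":[0.006,0,0],"yaw":0}]'
python3 -m crank '[{"travel":[0.001,0,0],"yaw":0},{"travel":[0.001,0,0],"yaw":0},{"travel":[0.001,0,0],"yaw":0}]'
python3 -m crank '[{"travel":[0.0005,0,0],"yaw":0},{"travel":[0.001,0,0],"yaw":0},{"travel":[0.001,0,0],"yaw":0}]'
```

```text
time_s: 17.98
eef_pos: [0.5327, -0.3268, 0.0382]
tool_rot: [-0.01, -0.707, -0.01, 0.707]
ft_force: [0.2, -0.2, -5.4]
width: 0.622
time_s: 18.23
eef_pos: [0.5327, -0.3269, 0.0373]
tool_rot: [-0.01, -0.707, -0.01, 0.707]
ft_force: [-0.0, 0.1, -5.6]
width: 0.623
time_s: 18.48
eef_pos: [0.5326, -0.3268, 0.0362]
tool_rot: [-0.01, -0.707, -0.01, 0.707]
ft_force: [0.0, 0.2, -5.3]
width: 0.624
```

```bash
python3 -m crank '[{"travel":[0.0005,0,0],"yaw":0},{"travel":[0.0008,0,0],"yaw":0},{"travel":[0.0008,0,0],"yaw":0}]'
python3 -m crank '[{"travel":[0.0005,0,0],"yaw":0},{"travel":[0.0008,0,0],"yaw":0},{"travel":[0.0008,0,0],"yaw":0}]'
```

```text
time_s: 18.73
eef_pos: [0.5327, -0.3269, 0.0356]
tool_rot: [-0.01, -0.707, -0.01, 0.707]
ft_force: [-1.0, -0.7, -3.9]
width: 0.625
time_s: 18.98
eef_pos: [0.5329, -0.327, 0.0356]
tool_rot: [0.01, 0.707, 0.01, -0.707]
ft_force: [-3.2, 2.1, 3.6]
width: 0.62
```

On the floor. Releasing in place, then backing straight up.

```bash
python3 -m crank '[{"travel":[0,0,0],"yaw":0},{"travel":[0,0,0],"yaw":0},{"travel":[0,0,0],"yaw":0},{"travel":[0,0,0],"yaw":0},{"travel":[0,0,0],"yaw":0},{"travel":[0,0,0],"yaw":0}]' 0.08
python3 -m crank '[{"travel":[-0.02,0,0],"yaw":0},{"travel":[-0.05,0,0],"yaw":0},{"travel":[-0.08,0,0],"yaw":0},{"travel":[-0.11,0,0],"yaw":0},{"travel":[-0.14,0,0],"yaw":0},{"travel":[-0.15,0,0.02],"yaw":0},{"travel":[-0.15,0,0.05],"yaw":0},{"travel":[-0.15,0,0.05],"yaw":0},{"travel":[-0.15,0,0.05],"yaw":0},{"travel":[-0.15,0,0.05],"yaw":0}]'
python3 - <<'E'
from h import *
snap('wrist','f0'); snap('top','f1'); snap('side','f2')
P,D=cloud('f0'); im=load('f0')['im'].astype(int); Q=P.reshape(-1,3); c=im.reshape(-1,3)
m=(D.ravel()>0)&(Q[:,2]>.035)&(Q[:,2]<.1)&(abs(Q[:,0]-.533)<.05)&(abs(Q[:,1]+.3265)<.05)
B=Q[m]; print(len(B),np.percentile(B,[1,99],axis=0).round(4),cv2.minAreaRect(B[:,:2].astype(np.float32)))
for fn in('t0','f1'):
    P,D=cloud(fn);Q=P.reshape(-1,3)
    for x,y in((.4965,.189),(.503,-.06)):
        t=Q[(Q[:,2]>.05)&(Q[:,2]<.1)&(abs(Q[:,0]-x)<.04)&(abs(Q[:,1]-y)<.045)]
        print(fn,len(t),t.mean(0).round(4),t.max(0).round(4))
E
```

```text
time_s: 19.48
eef_pos: [0.5328, -0.327, 0.0347]
tool_rot: [0.01, 0.707, 0.01, -0.707]
ft_force: [-1.0, 0.6, -0.4]
width: 0.933
time_s: 20.32
eef_pos: [0.4829, -0.3283, 0.1847]
tool_rot: [0.01, 0.707, 0.01, -0.707]
ft_force: [-0.3, -0.4, 0.2]
width: 0.935
4332 [[ 0.5127 -0.3539  0.0418]
 [ 0.5528 -0.3011  0.0693]] ((0.5323808193206787, -0.3277820646762848), (0.043716587126255035, 0.05486229807138443), 1.2853645086288452)
t0 211 [0.4952 0.1885 0.0689] [0.517  0.2175 0.0855]
t0 193 [ 0.5019 -0.0586  0.0692] [ 0.5237 -0.0333  0.0836]
f1 207 [0.4951 0.1888 0.0689] [0.5171 0.217  0.0846]
f1 192 [ 0.502  -0.0583  0.0697] [ 0.5233 -0.0334  0.085 ]
```

View pics/f0.png

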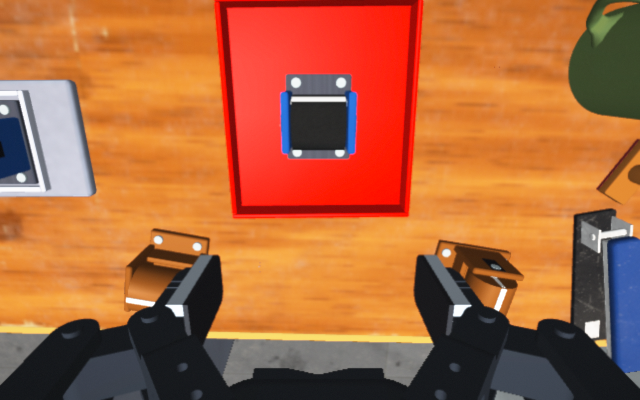

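View pics/f2.png

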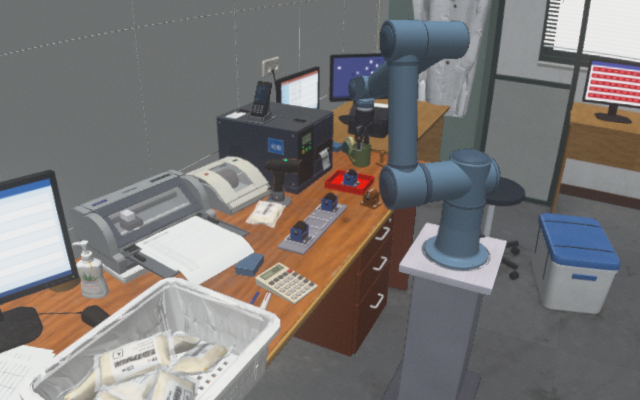

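View pics/f1.png

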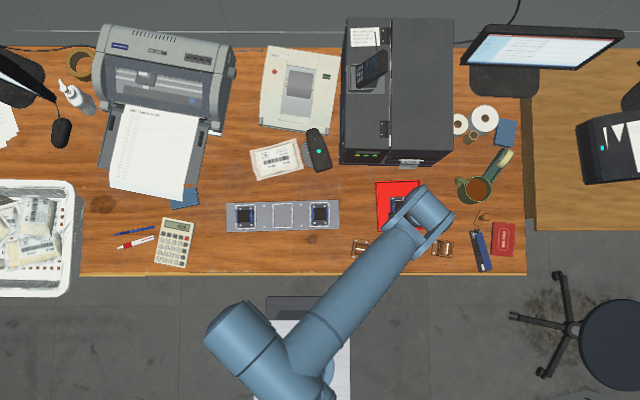

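The unit stands upright in the tray at (320,115), centred within about 2 mm. The good units at (245,215) and (320,215) are unmoved, and the bystanders are in place. Handing in.

```bash
python3 -c "
from cell import robot
print(robot.read_state()['ft_force'],robot.hand_in())"
```

```text
the job is handed in; nothing more can be done
[-0.01324159  0.00536419 -0.57605322] None
```

The middle unit is the one that binds. It now stands upright in the red tray, and I handed the job in at about 20 s of the 61 s allowed. `hand_in` gives no verdict, so everything below is my own reading.

- **Stroking:** I stroked all three rollers in their bays, pressing with at most about 9.5 N in the readings I took.
    - **Left and right:** both showed almost no drag, and their white lines rolled on out of sight.
    - **Middle:** it dragged with about 2 N and its line stopped at once, at about 1.05 rad.
- **Placing:** I picked the middle unit up by its side plates, lowered it until the force showed it on the tray floor, and released it.

**Last checks:**
- The unit's centre is at about (0.532, -0.328), within 2 mm of the tray's middle.
- Its side-plate tops and roller look level, and the gripper is about 0.15 m above where it let go.
- The left and right units are within about 0.3 mm of where they started.
- The scanner and calculator look unmoved in the top and side views. I checked them by eye only, and did not check the clip tin separately.

No check failed or disagreed. I measured the turned angle only for the middle roller. For the other two I relied on the line passing out of view, which means well over 0.5 rad.

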